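Return the inks, glue stick and stapler to their fitted stands

TASK

Clear up after the drawing session: take the two ink bottles, the glue stick and the stapler lying about the front of the desk, and put each bottle into the walnut stand whose ring has the bottle's own colour, the glue stick into the small brass-ringed stand, and the stapler lengthwise into the long tray. Everything must stand upright and sit fully down on the felt; keep the ink bottles upright all the way, and leave the kettle and the pencil pot where they are.

Things in the scene. Friction and masses are not known exactly. Their poses are not given: they have to be found in the camera images.
- blue_ink: A squat dark blue ink bottle with a pale label and a tight black cap with a bright blue dot on top, 130 g, on the front half of the desk (ignore any at the very back). Round glass body 47 mm in diameter up to 49 mm high, then the cap, 32 mm in diameter, from 50 to 67 mm. Origin: centre of its underside; z points up through the cap. Grip it round the body.
- red_ink: A squat dark red ink bottle with a pale label and a tight black cap with a bright red dot on top, 130 g, on the front half of the desk (ignore any at the very back). Round glass body 47 mm in diameter up to 49 mm high, then the cap, 32 mm in diameter, from 50 to 67 mm. Origin: centre of its underside; z points up through the cap. Grip it round the body.
- glue_stick: Glue stick, an upright tube with a slate-blue cap and foot and a pale band between, 26 mm in diameter, 92 mm high, 30 g, standing on its foot on the front half of the desk (another one at the back left of the desk is to be ignored). Origin: centre of its underside; z up through the cap. The cap stays on.
- stapler: Green desk stapler lying on its base, 190 g. Base plate 34 mm wide (its x) and 128 mm long (its y), 7 mm thick; the closed top arm above it is 20 mm wide, 120 mm long and reaches from 26 to 46 mm high; it does not hinge. Origin: centre of its underside; y along its length, z up. Grip it from above across the arm at mid-length. Either way round is right in its tray.
- stand_blue: Turned dark walnut non-tip ink stand, fixed to the desk, round, 92 mm in diameter and 20 mm high, with a bright blue plastic ring round its mouth. Round bore 55 mm in diameter, flared at 45 degrees to 65 mm over the top 5 mm; its grey felt floor lies 5 mm above the desk, so the bore is 15 mm deep. Origin: centre of its underside, on the bore's axis; z up.
- stand_red: Turned dark walnut non-tip ink stand, fixed to the desk, round, 92 mm in diameter and 20 mm high, with a bright red plastic ring round its mouth. Round bore 55 mm in diameter, flared at 45 degrees to 65 mm over the top 5 mm; its grey felt floor lies 5 mm above the desk, so the bore is 15 mm deep. Origin: centre of its underside, on the bore's axis; z up.
- stand_glue: Turned dark walnut stand for the glue stick, fixed to the desk, round, 68 mm in diameter and 30 mm high, with a brass ring round its mouth. Round bore 33 mm in diameter, flared at 45 degrees to 43 mm over the top 5 mm; its grey felt floor lies 5 mm above the desk, so the bore is 25 mm deep. Origin: centre of its underside, on the bore's axis; z up.
- cradle: Long low dark walnut tray for the stapler, fixed to the desk, 68 mm wide (its x), 164 mm long (its y), 13 mm high. Its grey felt floor, 42 x 138 mm, lies 4 mm above the desk; the walls flare outward to an opening of 54 x 150 mm at the rim. Origin: centre of its underside; y along its length, z up.
- kettle: Bystander: white electric kettle with a black handle, standing on its black round base (154 mm across) at the back middle of the work; its top is 190 mm above the desk, so carry things round it or over it at a good height. Body about 140 mm across, handle and spout 125 mm out from its axis. Origin: underside, within 15 mm of its axis, 20 mm above the desk; z up. To be left alone.
- pencil_pot: Bystander: white pot about 70 mm across full of brushes and pencils, 185 mm high in all, at the left. Origin: near the centre of its underside; z up. To be left alone.
Not all that is in view belongs to the job. Leave any purple look-alike of the red_ink alone. What is shaped like the stand_glue but purple is not meant.

How it is judged:
By the outcome, as a careful person would: the job done as asked, in the order asked, and still so for the second after the job is handed in, with the robot touching nothing.
It also fails if it takes over 136 s, if anything falls off the work surface, if the arm or the gripper's body presses on something with over 40 N, if the wrist force passes 120 N, or if a joint passes its speed limit or range.

ROBOT

A 6-joint arm with a two-finger parallel gripper is mounted at the origin on a cart in front of the work surface, level with it; the furniture and walls round the work are solid. World frame = base frame: x ahead of the robot, y to its left, z up, the work surface at z = 0. Lengths are in m, angles in rad, forces in N, time in s.
With the tool pointing down it reaches from about 0.375 to 0.825 m from the base axis. Payload 5.5 kg.
Tool frame: the origin (TCP) lies midway between the tips of the shut fingers; the grasp point (between the pads) lies 19 mm behind it; z points along the fingers, y is the line along which they close (so a half turn about z gives the same grasp; the last joint's range is limited). The gripper opens to 85 mm and grips with 20 to 120 N. Pads are 22 mm wide; open, the fingers measure 114 mm over their backs; the gripper's body (76 mm by 85 mm) begins 54 mm behind the grasp point. The pads swing forward as they close: fully open they stand 13 mm farther back than shut.
Start: joints at [-1.217, 0.314, -0.047, 1.21, 0, 1.571], TCP at [0.208, -0.563, 0.231] pointing down, gripper open.
Joint ranges: [-2.67, 2.67], [-0.69, 1.73], [-1.03, 1.25], [-2.08, 2.16], [-1.42, 1.45], [-3.14, 3.14]. Speed limits (rad/s): [2.39, 2.39, 3.01, 3.14, 3.14, 3.14].

INTERFACE

Orientations are given as a unit quaternion [x, y, z, w].
In Python, from workcell import sense, viewer, r gives the robot as it stands. The module is installed in compiled form; this text tells all that it offers.
- The arm moves only by the tool servo_tool, never from a script. Its argument "commands" is a list of rows, each a list of 7 numbers: the shift along the tool's x, y, z in cm, then the turn, a rotation vector about the tool's x, y, z in rad, then the opening, from 0 (shut) to 1 (fully open). In form: [[tx, ty, tz, ax, ay, az, claw], ...]. A call has 1 to 20 rows; each row shifts and turns the commanded pose from where the row before left it, along the tool's axes as they then stand; what a row does not reach is not made up. A row lasts 1/10 s, in which the tool goes at most 50 mm and 8.59 degrees, less where a joint would pass 70% of its speed; a pose out of reach is approached as far as the arm can. A call is refused whole if a number of a shift passes 5 or a number of a turn 0.15, either way. A call with a gripper value outside its range is refused whole. The fingers move at their own pace and stop on an object; "grip_force" is the grip in N (left out, the last holds). Time passes only in rows, so rows that do not move let the fingers close. It gives the time, the measured TCP pose, the force, the opening and the grip force at its end, in the units of the state.
- sense(): the state, without advancing time (a new reading comes with each control period).
- viewer.get_image(name): name is "side" or "top"; returns a dict with "image" (400x640x3 uint8, red, green, blue), "fov_y" (degrees; the focal length in pixels is half the picture's height over the tangent of half this angle, whatever the lens; pixels are square), "cx", "cy" (the principal point, pixels), "dist" ([k1, k2, p1, p2, k3] as OpenCV has them; the pictures are not rectified), "rvec" (rotation vector, rad) and "tvec" (3), from world to camera coordinates, as OpenCV has them. Camera axes: x right, y down, z forward; pixel columns grow to the right and rows downward; lengths in m; the calibration is good to about 2 mm. A picture is of the moment at which its call begins. There is no depth.
- r.job_done(): hands the job in; it is judged then, once.
The state is a dict: "clock": time; "joints": joint angles; "qvel": joint speeds; "joint_efforts": joint torques, N m; "tcp_pos": TCP position; "orientation": TCP orientation; "wrist_force": force on the tool from outside, world axes, zero at the start; "wrist_torque": the same for the moment, N m; "width": finger opening in m; "finger_force": force on a finger pad.
Only numpy, scipy, OpenCV 4.12 (cv2) and the standard library are available. Lean on these libraries where they do the work, as an engineer would, in place of code of your own. Each camera call takes 0.05 s, during which the arm holds its last target. There are 200 camera calls.

## Working session

There is one attempt and no reset: what is moved stays moved. The work goes in short steps, Python scripts to look and compute and a tool call to move; the robot and the scene stay as the last step left them, time stands still between calls to the robot, and variables do not carry over. Pictures are saved under pics/ and viewed, at most 14 in all, crops included, and the job is handed in when it is done.

Besides the shell and the picture viewer there is one more tool, called after "Request:" as name(argument=value, ...), one argument or row to a line, values as JSON. servo_tool: Moves the arm, as the interface text tells. Its arguments: {"type":"object","properties":{"commands":{"type":"array","items":{"type":"array","items":{"type":"number"}}},"grip_force":{"type":"number"}},"required":["commands"]}

```bash
mkdir -p pics; cat > h.py <<'E'
import numpy as np, cv2
from workcell import sense, viewer, r
def get(n):
    d=viewer.get_image(n); im=d["image"]; f=im.shape[0]/2/np.tan(np.radians(d["fov_y"])/2)
    d["K"]=np.array([[f,0,d["cx"]],[0,f,d["cy"]],[0,0,1.]]); d["D"]=np.array(d["dist"],float)
    d["R"]=cv2.Rodrigues(np.array(d["rvec"],float))[0]; d["t"]=np.array(d["tvec"],float).ravel(); return d
def cast(d,uv,z):
    p=cv2.undistortPoints(np.array(uv,float).reshape(-1,1,2),d["K"],d["D"]).reshape(-1,2)
    c=-d["R"].T@d["t"]; v=np.c_[p,np.ones(len(p))]@d["R"]
    return c+v*((z-c[2])/v[:,2])[:,None]
def proj(d,P): return cv2.projectPoints(np.array(P,float).reshape(-1,1,3),np.array(d["rvec"],float),d["t"],d["K"],d["D"])[0].reshape(-1,2)
def save(d,n): cv2.imwrite(f"pics/{n}.png",d["image"][:,:,::-1])
E
python3 - <<'E'
from h import *
for n in("top","side"):
    d=get(n); save(d,n+"0"); print(n,d["fov_y"],-d["R"].T@d["t"],d["R"][2])
s=sense(); print(s["clock"],s["tcp_pos"],s["orientation"],s["width"])
E
```

```text
top 56.409335270572974 [0.42348177 0.03776237 1.19932963] [ 0.101171   -0.01490333 -0.99475742]
side 56.71454536965693 [ 0.4399063  -0.90223221  0.64215412] [ 0.08029302  0.84354142 -0.53102816]
0.1 [ 0.20769413 -0.56236113  0.230521  ] [ 9.84393996e-01  1.75976907e-01 -1.33998541e-04 -7.55857049e-04] 0.08566215245237699
```

View pics/top0.png

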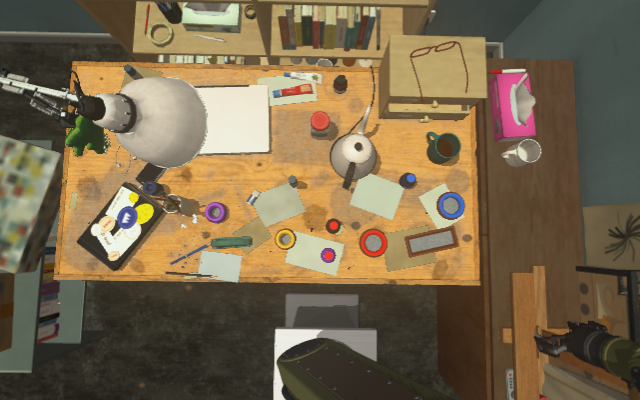

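View pics/side0.png

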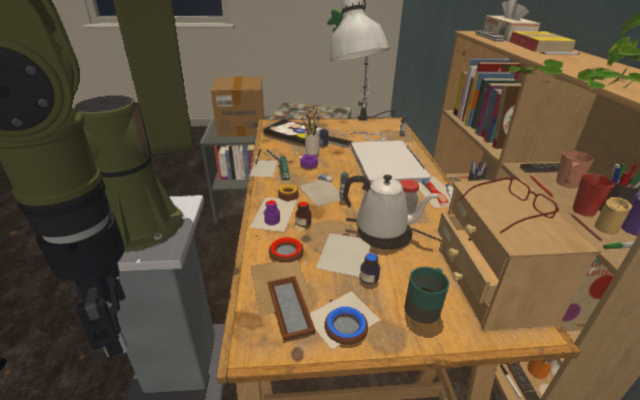

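The top view shows blue ink at about (409,179), the blue stand (451,206), the red stand (373,242) and red ink (334,226). A purple look-alike is at (328,255), the brass stand at (285,239), the stapler at (232,242) and the tray at (431,242). The glue stick is probably at (293,182), so I'm zooming in to check.

```bash
python3 - <<'E'
from h import *
t=cv2.imread("pics/top0.png"); s=cv2.imread("pics/side0.png")
a=cv2.resize(t[160:270,180:480],(800,293),interpolation=cv2.INTER_CUBIC)
b=cv2.resize(s[140:350,230:450],None,fx=1.43,fy=1.43,interpolation=cv2.INTER_CUBIC)[:300]
b=np.pad(b,((0,0),(0,800-b.shape[1]),(0,0)))
c=cv2.resize(s[145:215,255:355],None,fx=4.2,fy=4.2,interpolation=cv2.INTER_CUBIC)[:300]
b[:c.shape[0],330:330+c.shape[1]]=c
cv2.imwrite("pics/zoom.png",np.vstack([a,b]))
E
```

```text
(no output)
```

View pics/zoom.png

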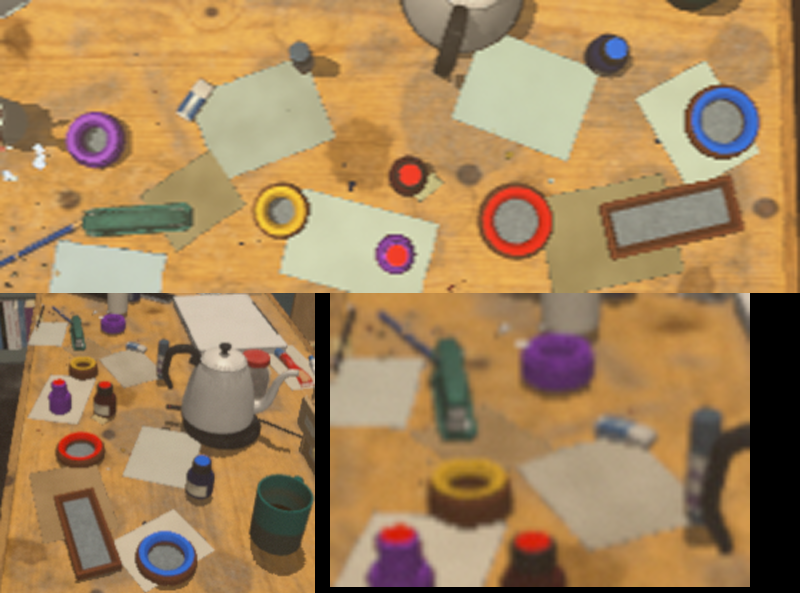

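The zoom confirms the layout: the glue stick (slate cap) is at top-view (293,180), behind the kettle handle in the side view. The stapler, tray, rings and bottle dots are all clearly visible.

```bash
cat >> h.py <<'E'
HS=dict(red=[(0,170,130),(6,255,255)],blue=[(103,120,120),(118,255,255)],brass=[(20,150,130),(28,255,255)],
 green=[(62,60,30),(90,255,200)],grey=[(0,0,70),(180,40,190)],slate=[(90,25,40),(125,140,130)])
def blobs(d,col,roi,amin=12):
    h=cv2.cvtColor(d["image"],cv2.COLOR_RGB2HSV); m=cv2.inRange(h,*[np.array(x) for x in HS[col]])
    x0,y0,x1,y1=roi; k=np.zeros_like(m); k[y0:y1,x0:x1]=m[y0:y1,x0:x1]
    cs=cv2.findContours(k,cv2.RETR_EXTERNAL,cv2.CHAIN_APPROX_NONE)[0]
    o=[]
    for c in cs:
        f=np.zeros_like(m); cv2.drawContours(f,[c],-1,255,-1); ys,xs=np.nonzero(f)
        if len(xs)>=amin: o.append((len(xs),xs.mean(),ys.mean(),c))
    return sorted(o,key=lambda q:-q[0])
E
python3 - <<'E'
from h import *
d=get("top"); s=get("side")
def sh(d,n,col,roi,z,amin=12):
    for b in blobs(d,col,roi,amin)[:3]:
        P=cast(d,b[3].reshape(-1,2),z)[:,:2]; r=cv2.minAreaRect((P*1000).astype(np.float32))
        print(n,col,b[0],np.round(b[1:3],1),"cen",cast(d,[b[1:3]],z)[0].round(4),"rect",np.round(r[0],1),np.round(r[1],1),round(r[2],1))
T=lambda *a:sh(d,"top",*a); S=lambda *a:sh(s,"side",*a)
T("red",(320,215,345,240),.067);T("red",(355,225,392,260),.02)
T("blue",(395,165,425,190),.067);T("blue",(430,185,470,225),.02)
T("brass",(265,222,305,255),.03);T("green",(205,230,260,255),.046)
T("grey",(405,225,458,260),.004);T("slate",(283,170,305,192),.092)
S("red",(290,195,315,212),.067);S("red",(262,230,310,268),.02)
S("blue",(360,250,385,270),.067);S("blue",(320,300,375,345),.02)
S("brass",(272,180,303,202),.03);S("green",(275,148,292,182),.046)
S("grey",(268,275,312,340),.004);S("slate",(335,168,350,210),.092)
# hue samples
h=cv2.cvtColor(d["image"],cv2.COLOR_RGB2HSV); print(h[172:190,293]. tolist())
E
```

```text
top red 55 [333.3 225.2] cen [ 0.4698 -0.0175  0.067 ] rect [469.  -16.5] [21.2 24.3] 0.9
top red 525 [373.4 242.6] cen [ 0.419  -0.1469  0.02  ] rect [ 419.4 -147.2] [78.5 79.1] 0.2
top blue 52 [410.6 177.8] cen [ 0.6198 -0.2545  0.067 ] rect [ 620.6 -254.2] [21.7 22. ] 89.5
top blue 475 [451.4 205. ] cen [ 0.5422 -0.3968  0.02  ] rect [ 542.2 -397.1] [74.1 77.4] 89.0
top brass 267 [284.6 238.7] cen [0.4272 0.1322 0.03  ] rect [427.8 132.5] [52.8 53.1] 0.9
top green 71 [221.  242.5] cen [0.4125 0.325  0.046 ] rect [413.9 320.6] [14.5 64.7] 5.6
top green 16 [235.6 237.4] cen [0.4289 0.2811 0.046 ] rect [428.5 279.9] [ 3.1 36.6] 0.9
top green 13 [235.7 242.2] cen [0.414  0.2803 0.046 ] rect [413.2 281.8] [ 7.3 24.7] 24.2
top grey 522 [430.8 241.1] cen [ 0.4263 -0.3339  0.004 ] rect [ 426.2 -333.9] [ 39.9 133.7] 13.2
side red 32 [303.  203.8] cen [ 0.4734 -0.0211  0.067 ] rect [473.4 -20.9] [20.9 21.8] 44.2
side red 475 [285.7 247. ] cen [ 0.4224 -0.1517  0.02  ] rect [ 422.6 -150. ] [77.4 78.4] 50.8
side blue 58 [371.1 256.9] cen [ 0.6219 -0.2572  0.067 ] rect [ 621.7 -257.6] [21.  23.4] 86.2
side blue 920 [346.  321.9] cen [ 0.5449 -0.4     0.02  ] rect [ 545.2 -398.6] [76.6 77.4] 34.4
side brass 75 [287.5 187.9] cen [0.4299 0.132  0.03  ] rect [431.5 126.2] [51.5 50.7] 0.5
side green 51 [283.8 164.1] cen [0.4186 0.2706 0.046 ] rect [419.1 276.5] [ 13.9 102.1] 0.2
side grey 878 [290.  307.9] cen [ 0.4303 -0.341   0.004 ] rect [ 429.1 -335.1] [ 40.7 133.8] 13.3
[[19, 158, 233], [18, 157, 232], [18, 157, 228], [17, 151, 202], [60, 11, 115], [50, 7, 111], [53, 9, 112], [60, 7, 113], [60, 9, 113], [60, 7, 113], [30, 10, 106], [18, 72, 78], [18, 70, 80], [17, 77, 93], [16, 76, 94], [17, 88, 102], [29, 46, 187], [30, 46, 187]]
```

Request:
servo_tool(
  commands=[
    [0,0,0,0,0,0.118,1],
    [0,0,0,0,0,0.118,1],
    [0,0,0,0,0,0.118,1],
    [3.4,-2.5,0.4,0,0,0,1],
    [3.4,-2.5,0.4,0,0,0,1],
    [3.4,-2.5,0.4,0,0,0,1],
    [3.4,-2.5,0.4,0,0,0,1],
    [3.4,-2.5,0.4,0,0,0,1],
    [3.4,-2.5,0.4,0,0,0,1],
    [3.4,-2.5,0.4,0,0,0,1],
    [3.4,-2.5,0.4,0,0,0,1],
    [3.4,-2.5,0.4,0,0,0,1],
    [3.4,-2.5,0.4,0,0,0,1],
    [3.4,-2.5,0.4,0,0,0,1],
    [3.4,-2.5,0.4,0,0,0,1],
    [0,0,0,0,0,0,1],
  ],
  grip_force=40,
)

```text
clock: 1.8
tcp_pos: [0.6192, -0.2591, 0.1819]
orientation: [1.0, 0.003, 0.0, -0.001]
wrist_force: [-0.3, -0.3, -0.2]
width: 0.0857
finger_force: 0.0
```

```bash
python3 - <<'E'
from h import *
d=get("top"); s=get("side"); save(d,"t1")
HS["slate"]=[(0,0,40),(180,60,135)]; HS["green"]=[(55,35,20),(95,255,220)]; HS["kn"]=[(0,0,0),(180,255,60)]
d["image"]=cv2.imread("pics/top0.png")[:,:,::-1].copy(); s["image"]=cv2.imread("pics/side0.png")[:,:,::-1].copy()
HS["sl2"]=[(90,20,20),(125,255,140)]
for D,n,c,roi,z in((d,"t","slate",(284,172,302,191),.092),(d,"t","green",(205,230,260,255),.04),(s,"s","green",(272,145,293,182),.04),(s,"s","sl2",(340,170,352,200),.092),(d,"t","slate",(345,120,375,150),.19)):
    for b in blobs(D,c,roi,20)[:2]:
        P=cast(D,b[3].reshape(-1,2),z)[:,:2]; r=cv2.minAreaRect((P*1000).astype(np.float32))
        print(n,c,b[0],np.round(b[1:3],1),cv2.boundingRect(b[3]),cast(D,[b[1:3]],z)[0].round(4),np.round(r[0],1),np.round(r[1],1),round(r[2],1))
print(cast(d,[(355,153),(350,188),(332,255)],.05))
q=sense(); print(q["tcp_pos"],q["orientation"],q["clock"])
E
```

```text
t slate 43 [291.8 179.4] (289, 176, 7, 9) [0.6042 0.11   0.092 ] [603.6 109.9] [21.8 18.8] 27.6
t green 270 [230.1 241.1] (211, 236, 40, 12) [0.4171 0.2989 0.04  ] [417.9 297.5] [ 25.8 120.9] 7.0
s green 85 [283.4 164.8] (280, 156, 8, 21) [0.4169 0.2768 0.04  ] [416.7 271.7] [ 22.7 152.9] 2.6
[[ 0.69851061 -0.08397191  0.05      ]
 [ 0.58713947 -0.0689697   0.05      ]
 [ 0.3795707  -0.01529133  0.05      ]]
[ 0.61607703 -0.26204759  0.18248435] [ 9.99999376e-01  8.46339115e-04 -7.23522086e-04 -9.01788318e-05] 1.9
```

Request:
servo_tool(
  commands=[
    [0.5,-0.6,2,0,0,0,1],
    [0,0,3.5,0,0,0,1],
    [0,0,3.5,0,0,0,1],
    [0,0,3,0,0,0,1],
    [0,0,2,0,0,0,1],
    [0,0,1.5,0,0,0,1],
    [0,0,0.7,0,0,0,1],
    [0,0,0,0,0,0,1],
    [0,0,0,0,0,0,0.5],
    [0,0,0,0,0,0,0.3],
    [0,0,0,0,0,0,0.2],
    [0,0,0,0,0,0,0.2],
    [0,0,0,0,0,0,0.2],
    [0,0,0,0,0,0,0.2],
  ],
  grip_force=40,
)

```text
clock: 3.3
tcp_pos: [0.6221, -0.2571, 0.0228]
orientation: [1.0, 0.0, 0.001, 0.0]
wrist_force: [-1.0, 0.7, 6.4]
width: 0.046
finger_force: 41.4
```

```bash
python3 - <<'E'
from h import *
d=get("top"); s=get("side"); 
a=cv2.resize(s["image"][210:310,310:430],(600,500),interpolation=cv2.INTER_CUBIC)
cv2.imwrite("pics/g1.png",a[:,:,::-1]); q=sense(); print(q["tcp_pos"],q["orientation"],q["width"],q["finger_force"],q["wrist_force"])
E
```

```text
[ 0.62203967 -0.25715054  0.02286425] [9.99999274e-01 3.09214723e-06 1.14471753e-03 3.75814855e-04] 0.04594717007620303 41.44842267036438 [-0.12588314  0.76733398  6.54809131]
```

View pics/g1.png

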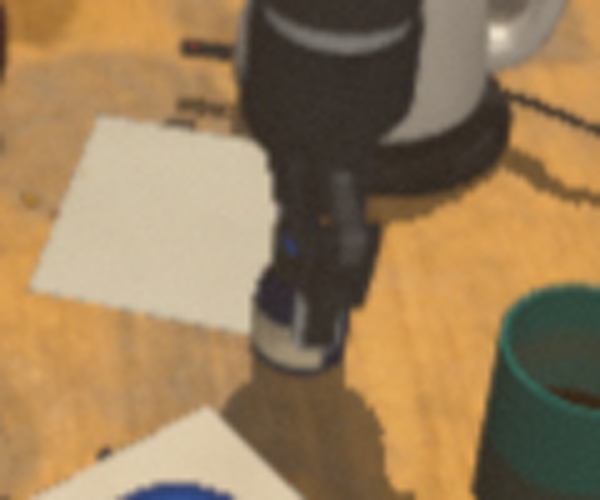

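The blue bottle is gripped round its body (width 46 mm) and upright. I'm lifting it and carrying it to the blue stand.

Request:
servo_tool(
  commands=[
    [0,0,-1,0,0,0,0.2],
    [0,0,-2,0,0,0,0.2],
    [0,0,-3,0,0,0,0.2],
    [0,0,-2,0,0,0,0.2],
    [-0.8,1.4,0,0,0,0,0.2],
    [-1.6,3,0,0,0,0,0.2],
    [-1.6,3,0,0,0,0,0.2],
    [-1.6,3,0,0,0,0,0.2],
    [-1.3,2.4,0,0,0,0,0.2],
    [-0.8,1.4,0,0,0,0,0.2],
    [0,0,0,0,0,0,0.2],
    [0,0,0,0,0,0,0.2],
  ],
)

```text
clock: 4.6
tcp_pos: [0.5435, -0.3987, 0.1007]
orientation: [1.0, -0.0, -0.0, -0.001]
wrist_force: [-1.3, -0.3, -1.3]
width: 0.0459
finger_force: 41.3
```

```bash
python3 - <<'E'
from h import *
s=get("side"); d=get("top"); q=sense(); print(q["tcp_pos"],q["orientation"],q["width"],q["wrist_force"])
a=cv2.resize(s["image"][230:350,290:430],(700,600),interpolation=cv2.INTER_CUBIC); cv2.imwrite("pics/g2.png",a[:,:,::-1])
E
```

```text
[ 0.54422231 -0.39795012  0.10097939] [ 9.99999845e-01  4.13503077e-04 -1.09674958e-04 -3.55868210e-04] 0.04544258303627684 [ 0.21857594 -0.21990629 -0.91794554]
```

View pics/g2.png

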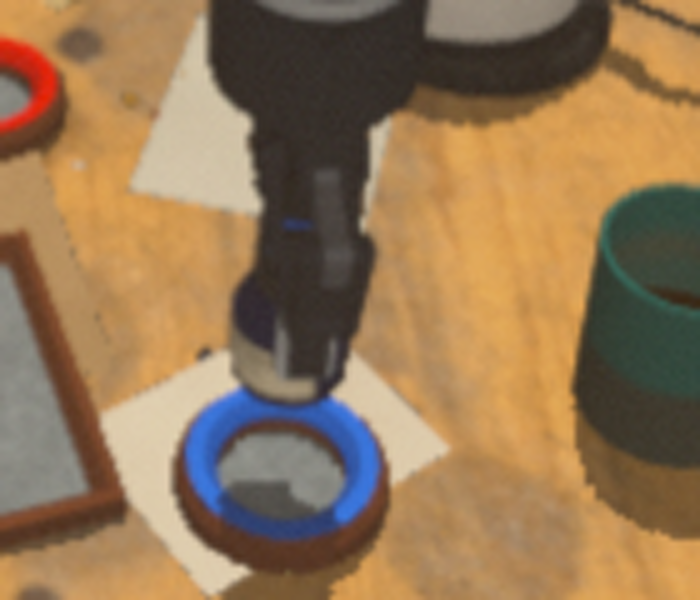

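The bottle hangs upright, just behind and above the blue ring as the camera angle would make it look. The numbers line up to within 1 mm, so I'm lowering it.

Request:
servo_tool(
  commands=[
    [0,0.1,2,0,0,0,0.2],
    [0,0,2,0,0,0,0.2],
    [0,0,1,0,0,0,0.2],
    [0,0,0.8,0,0,0,0.2],
    [0,0,0.6,0,0,0,0.2],
    [0,0,0.4,0,0,0,0.2],
    [0,0,0.3,0,0,0,0.2],
    [0,0,0.2,0,0,0,0.2],
    [0,0,0,0,0,0,0.2],
  ],
)

```text
clock: 5.6
tcp_pos: [0.544, -0.3997, 0.0283]
orientation: [1.0, -0.0, 0.0, -0.0]
wrist_force: [1.6, 1.8, -1.3]
width: 0.0457
finger_force: 41.2
```

Request:
servo_tool(
  commands=[
    [0,0,0.1,0,0,0,0.2],
    [0,0,0,0,0,0,0.2],
    [0,0,0,0,0,0,0.55],
    [0,0,0,0,0,0,0.7],
    [0,0,0,0,0,0,1],
    [0,0,0,0,0,0,1],
    [0,0,0,0,0,0,1],
    [0,0,-2,0,0,0,1],
    [0,0,-3,0,0,0,1],
    [0,0,-4,0,0,0,1],
    [0,0,-3,0,0,0,1],
    [-1,-2,0,0,0,0,1],
    [-1,-4,0,0,0,0,1],
    [-1,-4,0,0,0,0,1],
    [-1,-4,0,0,0,0,1],
    [-1,-4,0,0,0,0,1],
    [-1,-3,0,0,0,0,1],
    [0,0,0,0,0,0,1],
  ],
)

```text
clock: 7.4
tcp_pos: [0.4823, -0.1867, 0.1474]
orientation: [1.0, 0.002, -0.001, -0.001]
wrist_force: [0.5, -1.2, -0.8]
width: 0.0853
finger_force: 0.0
```

```bash
python3 - <<'E'
from h import *
s=get("side"); d=get("top"); q=sense(); print(q["clock"],q["tcp_pos"],q["orientation"],q["width"],q["wrist_force"])
for D in (d,s):
    HS["dot"]=[(103,120,120),(118,255,255)]
    R=(430,180,472,225) if D is d else (318,270,378,348)
    for b in blobs(D,"dot",R): print(b[0],np.round(b[1:3],1),cast(D,[b[1:3]],.072)[0].round(4))
a=cv2.resize(s["image"][260:350,290:410],(400,300),interpolation=cv2.INTER_CUBIC); b=cv2.resize(d["image"][180:230,420:487],(400,300),interpolation=cv2.INTER_CUBIC); cv2.imwrite("pics/g3.png",np.hstack([a,b])[:,:,::-1])
E
```

```text
7.5 [ 0.48424653 -0.18972356  0.14774704] [9.99999685e-01 4.94362027e-04 4.57860901e-04 4.18794164e-04] 0.08575997394011788 [-0.28898599 -0.99654748  0.41361521]
355 [345.9 324. ] [ 0.5352 -0.4468  0.072 ]
94 [347.3 305.4] [ 0.5444 -0.4023  0.072 ]
```

View pics/g3.png

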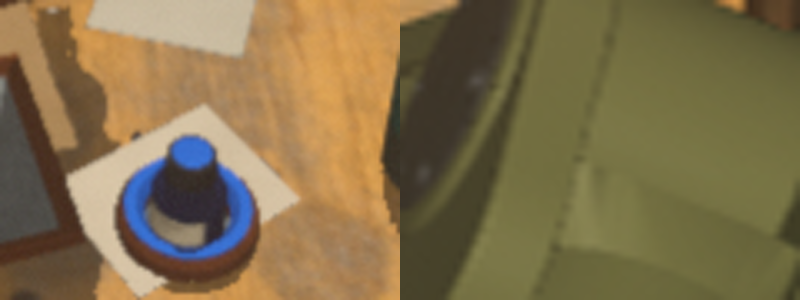

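The blue bottle stands centred and upright in the blue stand, with its dot 2 mm from the ring centre at the seated height. Red is next.

Request:
servo_tool(
  commands=[
    [-0.3,-2,0,0,0,0,1],
    [-0.2,-4,0,0,0,0,1],
    [-0.2,-4,0,0,0,0,1],
    [-0.3,-4,0,0,0,0,1],
    [-0.3,-3,0,0,0,0,1],
    [0,0,2,0,0,0,1],
    [0,0,3,0,0,0,1],
    [0,0,3,0,0,0,1],
    [0,0,2,0,0,0,1],
    [0,0,1.5,0,0,0,1],
    [0,0,1,0,0,0,1],
    [0,0,0.2,0,0,0,1],
    [0,0,0,0,0,0,0.5],
    [0,0,0,0,0,0,0.3],
    [0,0,0,0,0,0,0.2],
    [0,0,0,0,0,0,0.2],
    [0,0,0,0,0,0,0.2],
    [0,0,0,0,0,0,0.2],
  ],
)

```text
clock: 9.3
tcp_pos: [0.472, -0.0199, 0.0214]
orientation: [1.0, -0.0, 0.001, 0.0]
wrist_force: [-1.3, 1.0, 6.6]
width: 0.0465
finger_force: 40.6
```

Request:
servo_tool(
  commands=[
    [0,0,-1,0,0,0,0.2],
    [0,0,-2,0,0,0,0.2],
    [0,0,-3,0,0,0,0.2],
    [0,0,-2,0,0,0,0.2],
    [-0.7,1.5,0,0,0,0,0.2],
    [-1,3,0,0,0,0,0.2],
    [-1.2,3,0,0,0,0,0.2],
    [-1,3,0,0,0,0,0.2],
    [-0.7,1.5,0,0,0,0,0.2],
    [-0.5,1,0,0,0,0,0.2],
    [0,0,0,0,0,0,0.2],
    [0,0,0,0,0,0,0.2],
  ],
)

```text
clock: 10.5
tcp_pos: [0.4202, -0.1495, 0.1006]
orientation: [1.0, -0.0, 0.0, -0.0]
wrist_force: [-0.9, 0.9, -0.5]
width: 0.0462
finger_force: 41.4
```

```bash
python3 - <<'E'
from h import *
s=get("side"); q=sense(); print(q["tcp_pos"],q["orientation"],q["width"],q["wrist_force"])
E
```

```text
[ 0.42030365 -0.14930273  0.10047987] [ 9.99999948e-01  1.96599216e-04  1.90854354e-04 -1.69840802e-04] 0.045582265345972116 [ 0.26018098 -0.00579037 -0.97470308]
```

Request:
servo_tool(
  commands=[
    [0.1,0.1,2,0,0,0,0.2],
    [0,0,2,0,0,0,0.2],
    [0,0,1,0,0,0,0.2],
    [0,0,0.8,0,0,0,0.2],
    [0,0,0.6,0,0,0,0.2],
    [0,0,0.4,0,0,0,0.2],
    [0,0,0.3,0,0,0,0.2],
    [0,0,0.3,0,0,0,0.2],
    [0,0,0,0,0,0,0.2],
    [0,0,0,0,0,0,0.2],
  ],
)

```text
clock: 11.55
tcp_pos: [0.4211, -0.1504, 0.0264]
orientation: [1.0, -0.0, 0.0, -0.001]
wrist_force: [-0.4, 4.5, 0.8]
width: 0.0459
finger_force: 41.3
```

Request:
servo_tool(
  commands=[
    [0,0,0,0,0,0,0.55],
    [0,0,0,0,0,0,0.7],
    [0,0,0,0,0,0,1],
    [0,0,0,0,0,0,1],
    [0,0,0,0,0,0,1],
    [0,0,-2,0,0,0,1],
    [0,0,-3,0,0,0,1],
    [0,0,-4,0,0,0,1],
    [0,0,-4,0,0,0,1],
    [0,-3,-2,0,0,0,1],
    [0,-4,0,0,0,0,1],
    [0,-4,0,0,0,0,1],
    [0,-4,0,0,0,0,1],
    [0,-4,0,0,0,0,1],
    [0,-4,0,0,0,0,1],
    [0,-3,0,0,0,0,1],
    [0,0,0,0,0,0,1],
  ],
)

```text
clock: 13.25
tcp_pos: [0.4215, 0.0483, 0.1784]
orientation: [0.999, 0.036, -0.001, -0.027]
wrist_force: [-1.0, 0.1, -0.5]
width: 0.0857
finger_force: 0.0
```

```bash
python3 - <<'E'
from h import *
s=get("side"); d=get("top"); q=sense(); print(q["clock"],q["tcp_pos"],q["orientation"],q["width"])
for b in blobs(s,"red",(250,205,320,268)): print(b[0],np.round(b[1:3],1),cast(s,[b[1:3]],.072)[0].round(4))
for b in blobs(d,"red",(350,220,395,262)): print("t",b[0],np.round(b[1:3],1),cast(d,[b[1:3]],.072)[0].round(4))
a=cv2.resize(s["image"][145:265,230:390],(400,300),interpolation=cv2.INTER_CUBIC); b=cv2.resize(d["image"][160:270,260:407],(400,300),interpolation=cv2.INTER_CUBIC); cv2.imwrite("pics/g4.png",np.hstack([a,b])[:,:,::-1])
E
```

```text
13.35 [0.42135684 0.04735814 0.17821796] [ 0.99901162  0.03562589 -0.00134911 -0.02654746] 0.08533796560671308
75 [297.3 246.6] [ 0.4514 -0.2147  0.072 ]
t 498 [373.4 242.4] [ 0.4197 -0.1388  0.072 ]
```

View pics/g4.png

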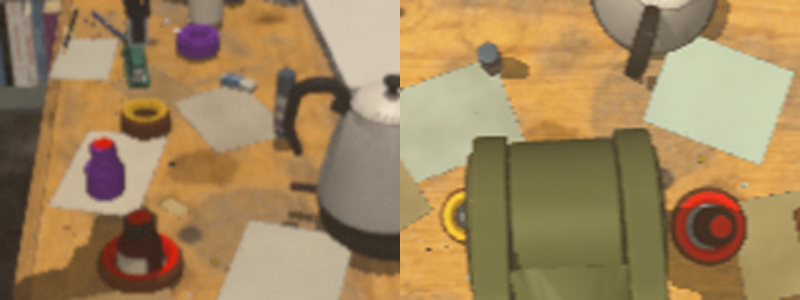

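The red bottle sits inside the red ring, with the kettle, purple bottle and glue stick untouched. The tool pose shows a slight tilt, so I'm checking the joints and the dot position.

```bash
python3 - <<'E'
from h import *
s=get("side"); d=get("top"); q=sense(); print(np.round(q["joints"],3),q["tcp_pos"],q["orientation"])
HS["dk"]=[(0,150,60),(10,255,250)]
print(cast(d,[(376.9,243.6)],.072),cast(s,[(286,231)],.072), proj(d,[(.4205,-.149,.072)]),proj(s,[(.4205,-.149,.072)]))
E
```

```text
[ 0.07   0.015 -0.53   1.027  0.053  3.141] [0.42126451 0.04723523 0.17816953] [ 0.99901483  0.03547238 -0.00138994 -0.02662994]
[[ 0.41633153 -0.14923669  0.072     ]] [[ 0.42486506 -0.15190261  0.072     ]] [[376.82112749 242.20784923]] [[284.26133476 230.36849092]]
```

Joint 6 is at its limit at yaw 0. The red bottle is fine. I'll turn to yaw 90°, which also suits the stapler.

Request:
servo_tool(
  commands=[
    [0,0,0,0,0,-0.15,1],
    [0,0,0,0,0,-0.15,1],
    [0,0,0,0,0,-0.15,1],
    [0,0,0,0,0,-0.15,1],
    [0,0,0,0,0,-0.15,1],
    [0,0,0,0,0,-0.15,1],
    [0,0,0,0,0,-0.15,1],
    [0,0,0,0,0,-0.15,1],
    [0,0,0,0,0,-0.15,1],
    [0,0,0,0,0,-0.15,1],
    [0,0,0,0,0,0,1],
  ],
)

```text
clock: 14.55
tcp_pos: [0.4212, 0.0474, 0.1782]
orientation: [0.707, 0.707, 0.017, -0.02]
wrist_force: [0.1, -0.5, -0.4]
width: 0.0855
finger_force: 0.0
```

```bash
cat >> h.py <<'E'
from scipy.spatial.transform import Rotation as Ro
def err(yaw,pos=None):
    """rotation vector (tool) to reach pointing-down pose of yaw [deg], then shift [cm] in those axes"""
    q=sense(); R=Ro.from_quat(q["orientation"]); W=Ro.from_euler("z",yaw,degrees=True)*Ro.from_quat([1,0,0,0])
    print("clk",q["clock"],"tcp",np.round(q["tcp_pos"],4),"w",round(q["width"],4),"F",np.round(q["wrist_force"],1),"turn",(R.inv()*W).as_rotvec().round(3),
     "" if pos is None else ("shift",(W.inv().apply(np.array(pos)-q["tcp_pos"])*100).round(2)))
E
python3 - <<'E'
from h import *
d=get("top"); save(d,"t5"); s=get("side"); err(90,(.605,.1095,.16)); print(np.round(sense()["joints"],3))
D=dict(d); D["image"]=cv2.imread("pics/top0.png")[:,:,::-1].copy()
HS["green"]=[(55,35,20),(95,255,220)]
c=blobs(D,"green",(205,230,260,255),40)[0][3].reshape(-1,2)
# long-axis direction by PCA and end points
h=cv2.cvtColor(D["image"],cv2.COLOR_RGB2HSV); print(h[230:255:2,232].tolist())
f=np.zeros((400,640),np.uint8); cv2.drawContours(f,[c.reshape(-1,1,2)],-1,255,-1); ys,xs=np.nonzero(f)
P=cast(D,np.c_[xs,ys],.04)[:,:2]; m=P.mean(0); U,S,V=np.linalg.svd(P-m); v=V[0]*np.sign(V[0][1]); t=(P-m)@v
print("stap",m,np.degrees(np.arctan2(v[1],v[0])),t.min(),t.max(),m+v*(t.min()+t.max())/2)
E
```

```text
clk 14.65 tcp [0.4212 0.0476 0.1783] w 0.0853 F [ 1.5 -0.1  0.2] turn [-0.005 -0.053 -0.003] ('shift', array([ 6.19, 18.38,  1.83]))
[ 0.071  0.015 -0.53   1.027  0.054  1.644]
[[17, 148, 215], [16, 135, 212], [18, 123, 176], [17, 131, 197], [66, 64, 128], [62, 61, 118], [64, 58, 118], [57, 51, 110], [64, 62, 120], [17, 163, 214], [16, 163, 211], [17, 156, 201], [38, 22, 171]]
stap [0.41712844 0.29888129] 96.27575831927406 -0.061853215933838586 0.0589119064623155 [0.4172892  0.29741945]
```

Request:
servo_tool(
  commands=[
    [0,0,0,-0.005,-0.053,0,1],
    [0.5,1.4,0,0,0,0,1],
    [1,3,0,0,0,0,1],
    [1.2,4,0,0,0,0,1],
    [1.2,4,0,0,0,0,1],
    [1.2,3,0,0,0,0,1],
    [1,2,0,0,0,0,1],
    [0,1,0,0,0,0,1],
    [0,0,0,0,0,0,1],
    [0,0,0,0,0,0,1],
  ],
)

```text
clock: 15.65
tcp_pos: [0.6045, 0.1089, 0.178]
orientation: [0.707, 0.707, -0.0, -0.0]
wrist_force: [-0.3, 0.1, -0.2]
width: 0.0853
finger_force: 0.0
```

```bash
python3 - <<'E'
from h import *
s=get("side"); d=get("top"); err(90,(.605,.1095,.045)); save(d,"t6")
print(cast(s,[(344.3,174)],.092), cast(d,[(292,179.2),(292.7,180.5)],.092), proj(s,[(.604,.11,.092),(.604,.11,0)]))
t=cv2.imread("pics/t5.png")[:,:,::-1]; t0=cv2.imread("pics/top0.png")[:,:,::-1]; z=cv2.imread("pics/side0.png")[:,:,::-1]
c=lambda i,y,x,n:cv2.resize(i[y:y+n,x:x+n],(390,390),interpolation=cv2.INTER_NEAREST)
cv2.imwrite("pics/glue.png",np.hstack([c(t0,165,276,32),c(z,162,326,48)])[:,:,::-1])
E
```

```text
clk 15.75 tcp [0.6042 0.1089 0.1785] w 0.0855 F [ 0.2  0.6 -0.3] turn [-0.    -0.001  0.001] ('shift', array([ 0.06,  0.08, 13.35]))
[[0.60763341 0.10220115 0.092     ]] [[0.60485022 0.10934589 0.092     ]
 [0.60094336 0.10716028 0.092     ]] [[342.80475581 172.83929831]
 [341.45493972 197.72409613]]
```

View pics/glue.png

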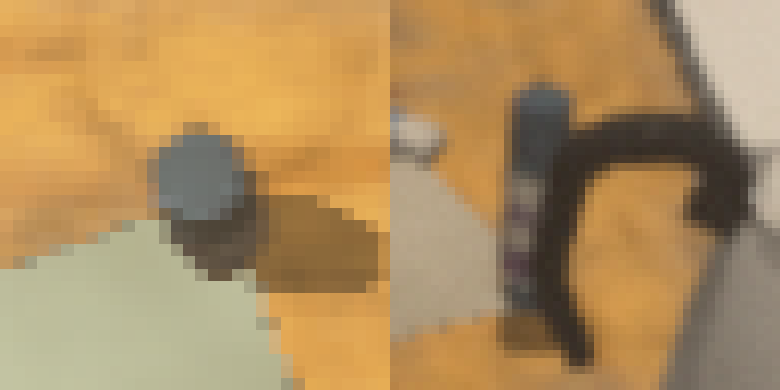

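The glue stick's cap centre is at top (291.9,179.1) and side (344.3,173.8), which puts it near (0.606, 0.109). It's partly behind the kettle handle only as seen from the side. I'm descending now.

Request:
servo_tool(
  commands=[
    [-0.1,0.1,2,0,0,0,1],
    [0,0,3,0,0,0,1],
    [0,0,3,0,0,0,1],
    [0,0,2.5,0,0,0,1],
    [0,0,1.8,0,0,0,1],
    [0,0,1,0,0,0,1],
    [0,0,0,0,0,0,1],
    [0,0,0,0,0,0,0.5],
    [0,0,0,0,0,0,0.3],
    [0,0,0,0,0,0,0.1],
    [0,0,0,0,0,0,0.05],
    [0,0,0,0,0,0,0.05],
    [0,0,0,0,0,0,0.05],
    [0,0,0,0,0,0,0.05],
  ],
  grip_force=30,
)

```text
clock: 17.15
tcp_pos: [0.6067, 0.1086, 0.0462]
orientation: [0.706, 0.708, 0.001, 0.0]
wrist_force: [-0.6, -0.4, 6.7]
width: 0.0251
finger_force: 29.5
```

Request:
servo_tool(
  commands=[
    [0,0,-1,0,0,0,0.05],
    [0,0,-2,0,0,0,0.05],
    [0,0,-3,0,0,0,0.05],
    [0,0,-3,0,0,0,0.05],
    [0.2,-1.5,0,0,0,0,0.05],
    [0.4,-3,0,0,0,0,0.05],
    [0.4,-3.5,0,0,0,0,0.05],
    [0.4,-3.5,0,0,0,0,0.05],
    [0.4,-3,0,0,0,0,0.05],
    [0.4,-2,0,0,0,0,0.05],
    [0.1,-1.2,0,0,0,0,0.05],
    [0,0,0,0,0,0,0.05],
    [0,0,0,0,0,0,0.05],
  ],
)

```text
clock: 18.45
tcp_pos: [0.4302, 0.1312, 0.1358]
orientation: [0.706, 0.708, 0.001, 0.0]
wrist_force: [0.1, 0.7, -0.5]
width: 0.0256
finger_force: 29.6
```

```bash
python3 - <<'E'
from h import *
s=get("side"); err(90,(.429,.1315,.0515))
b=blobs(s,"brass",(265,170,310,205))
for x in b[:1]:
  P=cast(s,x[3].reshape(-1,2),.03)[:,:2]; print(np.round(cast(s,[x[1:3]],.03),4), P.min(0),P.max(0))
a=cv2.resize(s["image"][130:210,240:340],(750,600),interpolation=cv2.INTER_CUBIC); cv2.imwrite("pics/g7.png",a[:,:,::-1])
print(proj(s,[(.429,.1315,.1),(.429,.1315,.03),(.429,.1315,.005)]))
E
```

```text
clk 18.5 tcp [0.4304 0.1312 0.1357] w 0.0251 F [-0.3  0.4 -0.6] turn [ 0.002 -0.001  0.002] ('shift', array([ 0.03, -0.14,  8.42]))
[[0.4294 0.1337 0.03  ]] [0.40564772 0.10582738] [0.45412254 0.15144098]
[[286.54043339 168.76857306]
 [287.24629154 188.01307727]
 [287.48875959 194.60052045]]
```

View pics/g7.png

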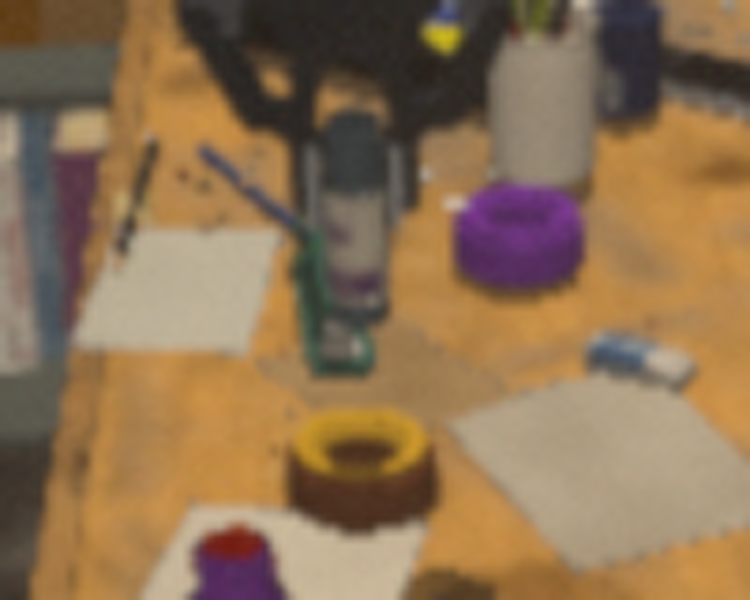

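The glue stick hangs upright over the brass stand, aligned in x (cap column about 287, ring column about 288). I'm lowering it gently.

Request:
servo_tool(
  commands=[
    [0.05,0,2,0,0,0,0.05],
    [0,0,2,0,0,0,0.05],
    [0,0,1,0,0,0,0.05],
    [0,0,0.7,0,0,0,0.05],
    [0,0,0.5,0,0,0,0.05],
    [0,0,0.5,0,0,0,0.05],
    [0,0,0.5,0,0,0,0.05],
    [0,0,0.5,0,0,0,0.05],
    [0,0,0.3,0,0,0,0.05],
    [0,0,0.2,0,0,0,0.05],
    [0,0,0,0,0,0,0.05],
  ],
)

```text
clock: 19.6
tcp_pos: [0.429, 0.1316, 0.0532]
orientation: [0.706, 0.708, 0.0, -0.0]
wrist_force: [0.9, 0.1, -0.3]
width: 0.0255
finger_force: 29.6
```

Request:
servo_tool(
  commands=[
    [0,0,0.2,0,0,0,0.05],
    [0,0,0,0,0,0,0.05],
    [0,0,0,0,0,0,0.3],
    [0,0,0,0,0,0,0.5],
    [0,0,0,0,0,0,1],
    [0,0,0,0,0,0,1],
    [0,0,0,0,0,0,1],
    [0,0,0,0,0,0,1],
    [0,0,-2,0,0,0,1],
    [0,0,-3,0,0,0,1],
    [0,0,-4,0,0,0,1],
    [0,0,-3,0,0,0,1],
    [2,0,0,0,0,0,1],
    [4,0,0,0,0,0,1],
    [4,-0.3,0,0,0,0,1],
    [4,-0.5,0,0,0,0,1],
    [2,-0.5,0,0,0,0,1],
    [0,0,0,0,0,-0.12,1],
    [0,0,0,0,0,0,1],
  ],
)

```text
clock: 21.5
tcp_pos: [0.4154, 0.2922, 0.1712]
orientation: [0.662, 0.75, 0.0, 0.0]
wrist_force: [-0.3, -0.7, -0.5]
width: 0.0852
finger_force: 0.0
```

```bash
python3 - <<'E'
from h import *
s=get("side"); d=get("top"); err(97,(.418,.294,.018)); print(np.round(sense()["joints"],2))
save(d,"t8")
a=cv2.resize(s["image"][130:210,240:340],(390,312),interpolation=cv2.INTER_CUBIC); b=cv2.resize(d["image"][160:270,190:327],(390,312),interpolation=cv2.INTER_CUBIC); cv2.imwrite("pics/g8.png",np.hstack([a,b])[:,:,::-1])
print(proj(s,[(.43,.132,.097)]),proj(d,[(.4275,.132,.097)]))
E
```

```text
clk 21.6 tcp [0.4157 0.2914 0.1713] w 0.0853 F [-0.4  0.5 -0. ] turn [ 0.    -0.    -0.003] ('shift', array([ 0.23,  0.26, 15.33]))
[ 0.61  0.17 -0.37  1.03  0.    2.06]
[[286.89060215 169.53573826]] [[282.8211516  238.45909182]]
```

View pics/g8.png

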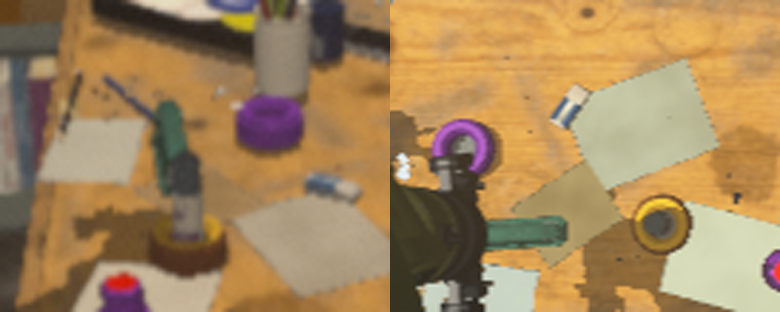

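The glue stick stands in the brass stand, its cap at side (287,170) and top (283.4,238.3) as predicted for fully seated. One closer look at the stapler ends before gripping.

```bash
python3 - <<'E'
from h import *
d=get("top"); s=get("side")
t=cv2.imread("pics/top0.png"); z=cv2.imread("pics/side0.png")
A=cv2.resize(t[228:258,202:262],(780,390),interpolation=cv2.INTER_NEAREST)
v=np.array([np.cos(np.radians(96.7)),np.sin(np.radians(96.7))]); n=np.array([v[1],-v[0]])
def box(L,W,zz,c): return [[*(c+a*v*L/2+b*n*W/2),zz] for a,b in((-1,-1),(1,-1),(1,1),(-1,1))]
c=np.array([.418,.296])
for L,W,zz,col in((.128,.034,.0,(0,0,255)),(.12,.02,.046,(255,0,0))):
    p=(proj(d,box(L,W,zz,c))+.5-[202,228])*13; cv2.polylines(A,[p.astype(np.int32)],True,col,1)
B=cv2.resize(z[145:190,265:300],(311,400),interpolation=cv2.INTER_NEAREST)[:390]
for L,W,zz,col in((.128,.034,.0,(0,0,255)),(.12,.02,.046,(255,0,0))):
    p=(proj(s,box(L,W,zz,c))+.5-[265,145])*8.89; cv2.polylines(B,[p.astype(np.int32)],True,col,1)
o=np.zeros((600,780,3),np.uint8); o[:295]=cv2.resize(A,(780,390))[40:335]; o[300:600,:239]=cv2.resize(B,(239,300)); cv2.imwrite("pics/st.png",o)
E
```

```text
(no output)
```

View pics/st.png

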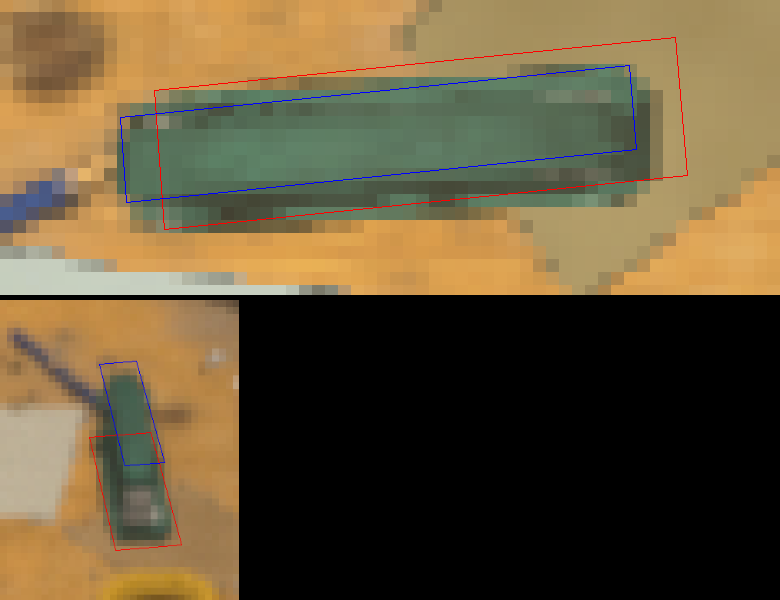

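The overlay shows the stapler turned about 2° less than I drew it (near 95°), and its near base end about 7 mm further out. I'm gripping at about (0.417, 0.298), yaw 95°.

Request:
servo_tool(
  commands=[
    [0.6,0.1,0,0,0,0.035,1],
    [0,0,3,0,0,0,1],
    [0,0,3.5,0,0,0,1],
    [0,0,3.5,0,0,0,1],
    [0,0,2.5,0,0,0,1],
    [0,0,1.5,0,0,0,1],
    [0,0,1.3,0,0,0,1],
    [0,0,0,0,0,0,1],
    [0,0,0,0,0,0,0.5],
    [0,0,0,0,0,0,0.3],
    [0,0,0,0,0,0,0.1],
    [0,0,0,0,0,0,0],
    [0,0,0,0,0,0,0],
    [0,0,0,0,0,0,0],
    [0,0,0,0,0,0,0],
  ],
  grip_force=60,
)

```text
clock: 23.2
tcp_pos: [0.4164, 0.298, 0.0191]
orientation: [0.676, 0.737, 0.001, 0.0]
wrist_force: [-1.8, -0.7, 6.3]
width: 0.0186
finger_force: 58.8
```

```bash
python3 - <<'E'
from h import *
d=get("top"); err(95); print(sense()["finger_force"])
E
```

```text
clk 23.25 tcp [0.4164 0.2981 0.0191] w 0.0184 F [-1.  -0.4  5.7] turn [ 0.001 -0.001 -0.   ] 
58.825088907033205
```

Request:
servo_tool(
  commands=[
    [0,0,-1,0,0,0,0],
    [0,0,-2,0,0,0,0],
    [0,0,-3,0,0,0,0],
    [0,0,-4,0,0,0,0],
    [0,0,-3,0,0,0.04,0],
    [0,0,-1,0,0,0.047,0],
    [0,0,0,0,0,0,0],
    [0,0,0,0,0,0,0],
  ],
)

```text
clock: 24.05
tcp_pos: [0.4157, 0.2974, 0.1582]
orientation: [0.707, 0.707, 0.0, -0.0]
wrist_force: [0.1, -1.5, -3.1]
width: 0.0186
finger_force: 59.1
```

```bash
python3 - <<'E'
from h import *
s=get("side"); err(90,(.428,-.335,.16)); cv2.imwrite("pics/g9.png",cv2.resize(s["image"][60:200,230:370],(600,600),interpolation=cv2.INTER_CUBIC)[:,:,::-1])
E
```

```text
clk 24.1 tcp [0.4153 0.2971 0.1575] w 0.0187 F [-0.2  0.7 -2.3] turn [-0.001  0.     0.001] ('shift', array([-63.21,   1.27,  -0.25]))
```

View pics/g9.png

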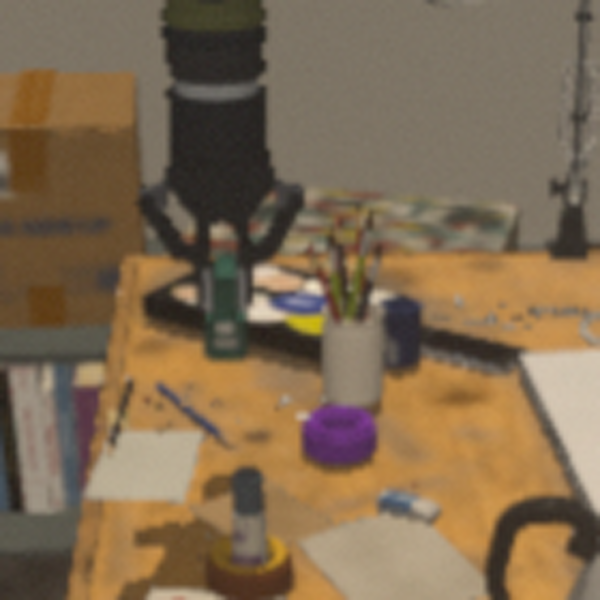

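The stapler hangs level in the gripper at (225,310) in the crop, and the glue stick and its stand are undisturbed. I'm carrying it across at height.

Request:
servo_tool(
  commands=[
    [-2,0,0,0,0,0,0],
    [-3.5,0,0,0,0,0,0],
    [-4.2,0,0,0,0,0,0],
    [-4.2,0,0,0,0,0,0],
    [-4.2,0.2,0,0,0,0,0],
    [-4.2,0.2,0,0,0,0,0],
    [-4.2,0.2,0,0,0,0,0],
    [-4.2,0.2,0,0,0,0,0],
    [-4.2,0.2,0,0,0,0,0],
    [-4.2,0.2,0,0,0,0,0],
    [-4.2,0,0,0,0,0,0],
    [-4.2,0,0,0,0,0,0],
    [-4.2,0,0,0,0,0,0],
    [-4.2,0,0,0,0,0,0],
    [-3.7,0,0,0,0,0,0],
    [-2.4,0,0,0,0,-0.08,0],
    [-1.2,0,0,0,0,-0.08,0],
    [0,0,0,0,0,-0.07,0],
    [0,0,0,0,0,0,0],
    [0,0,0,0,0,0,0],
  ],
)

```text
clock: 26.1
tcp_pos: [0.4282, -0.3336, 0.1569]
orientation: [0.622, 0.783, 0.0, -0.001]
wrist_force: [1.1, -0.7, -1.8]
width: 0.0181
finger_force: 59.0
```

```bash
python3 - <<'E'
from h import *
s=get("side"); d=get("top"); err(103.2,(.4275,-.3345,.06)); save(s,"s10")
HS["green"]=[(55,35,20),(95,255,220)]
HS["grey"]=[(0,0,50),(180,45,190)]
A=s["image"].copy()
z=sense()["tcp_pos"][2]-.0191
v=np.array([np.cos(np.radians(103.2)),np.sin(np.radians(103.2))]); n=np.array([v[1],-v[0]])
box=lambda c,L,W,zz:[[*(c+a*v*L/2+b*n*W/2),zz] for a,b in((-1,-1),(1,-1),(1,1),(-1,1))]
A=cv2.resize(A[190:350,240:350],None,fx=4,fy=4,interpolation=cv2.INTER_CUBIC)[:600]
c0=sense()["tcp_pos"][:2]
for c,L,W,zz,col in((c0,.128,.034,z,(255,0,0)),(np.array([.4275,-.3345]),.15,.054,.013,(0,0,255)),(np.array([.4275,-.3345]),.138,.042,.004,(0,255,255))):
    cv2.polylines(A,[((proj(s,box(c,L,W,zz))+.5-[240,190])*4).astype(np.int32)],True,col,1)
cv2.imwrite("pics/g10.png",A[:,:,::-1])
E
```

```text
clk 26.2 tcp [ 0.4286 -0.3337  0.1575] w 0.019 F [ 0.8 -0.4 -1.9] turn [-0.    -0.001 -0.001] ('shift', array([-0.05, -0.13,  9.75]))
```

View pics/g10.png

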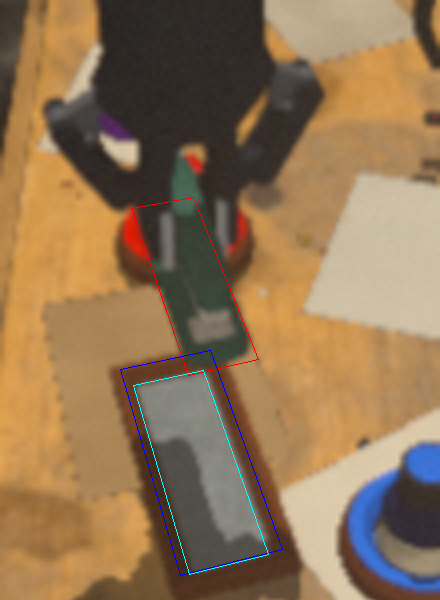

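The stapler base end sits within about 1 px of the prediction, lined up over the tray opening. The drawn tray outline also fits the felt corners. I'm lowering it.

Request:
servo_tool(
  commands=[
    [-0.1,-0.05,2,0,0,0,0],
    [0,0,3,0,0,0,0],
    [0,0,3,0,0,0,0],
    [0,0,2,0,0,0,0],
    [0,0,1,0,0,0,0],
    [0,0,0.7,0,0,0,0],
    [0,0,0.5,0,0,0,0],
    [0,0,0.5,0,0,0,0],
    [0,0,0.3,0,0,0,0],
    [0,0,0.2,0,0,0,0],
    [0,0,0.1,0,0,0,0],
    [0,0,0,0,0,0,0],
  ],
)

```text
clock: 27.4
tcp_pos: [0.4288, -0.3354, 0.0252]
orientation: [0.621, 0.784, 0.0, 0.0]
wrist_force: [-0.2, 0.1, -1.1]
width: 0.0184
finger_force: 59.0
```

Request:
servo_tool(
  commands=[
    [0,0,0.1,0,0,0,0],
    [0,0,0.1,0,0,0,0],
    [0,0,0.1,0,0,0,0],
    [0,0,0,0,0,0,0],
  ],
)

```text
clock: 27.8
tcp_pos: [0.4288, -0.3355, 0.0231]
orientation: [0.621, 0.784, 0.0, 0.0]
wrist_force: [-3.6, 0.8, 8.6]
width: 0.0189
finger_force: 60.4
```

Request:
servo_tool(
  commands=[
    [0,0,0,0,0,0,0.15],
    [0,0,0,0,0,0,0.3],
    [0,0,0,0,0,0,0.6],
    [0,0,0,0,0,0,0.6],
    [0,0,-1,0,0,0,0.6],
    [0,0,-2,0,0,0,0.6],
    [0,0,-3,0,0,0,1],
    [0,0,-4,0,0,0,1],
    [0,0,-4,0,0,0,1],
    [0,0,-3,0,0,0,1],
    [2,0,0,0,0,0,1],
    [4,1,0,0,0,0,1],
    [4,1,0,0,0,0,1],
    [4,1,0,0,0,0,1],
    [4,1,0,0,0,0,1],
    [4,1,0,0,0,0,1],
    [4,1,0,0,0,0,1],
    [4,1,0,0,0,0,1],
    [2,0.5,0,0,0,0,1],
    [0,0,0,0,0,0,1],
  ],
)

```text
clock: 29.8
tcp_pos: [0.4288, -0.0045, 0.193]
orientation: [0.62, 0.785, 0.001, 0.0]
wrist_force: [0.7, 0.0, 1.0]
width: 0.0856
finger_force: 0.0
```

```bash
python3 - <<'E'
from h import *
s=get("side"); d=get("top"); err(103.2)
a=cv2.resize(s["image"][140:350,225:405],(514,600),interpolation=cv2.INTER_CUBIC); b=cv2.resize(d["image"][170:270,395:480],(286,336),interpolation=cv2.INTER_CUBIC)
o=np.zeros((600,800,3),np.uint8); o[:,:514]=a; o[:336,514:]=b; cv2.imwrite("pics/end.png",o[:,:,::-1])
E
```

```text
clk 29.9 tcp [ 0.4289 -0.0067  0.1928] w 0.0855 F [ 0.2 -0.4  0.3] turn [0.001 0.    0.001]
```

View pics/end.png

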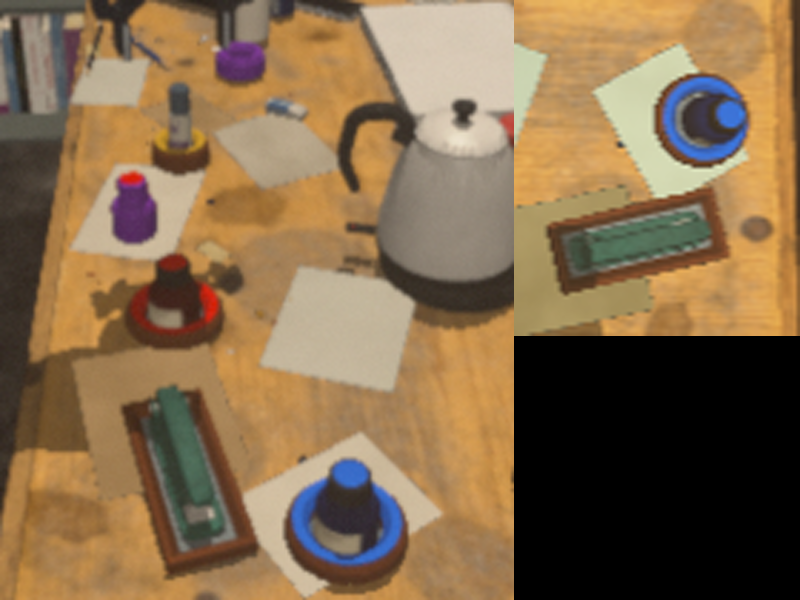

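The final picture shows both bottles in their own-colour stands and the glue stick in the brass stand. The stapler lies flat in the tray with felt visible round it, and the kettle and purple items are untouched.

```bash
python3 -c "
from workcell import r
print(r.job_done())"
```

```text
the job is handed in; nothing more can be done
None
```

The job is handed in at about 30 s on the robot's clock: both ink bottles are in their matching stands, the glue stick in the brass-ringed stand and the stapler lengthwise in the tray, all looking upright and seated in the last pictures, with the kettle and pencil pot untouched; no verdict came back.

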